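Lock the condiment carousel

ROBOT

A 6-joint arm with a two-finger parallel gripper is mounted at the origin on the work surface. World frame = base frame: x ahead of the robot, y to its left, z up, the work surface at z = 0. Lengths are in mm, angles in rad, forces in N, time in s.
With the tool pointing down it reaches from about 350 to 800 mm from the base axis. Payload 7.3 kg.
Tool frame: the origin (TCP) lies midway between the tips of the shut fingers; the grasp point (between the pads) lies 19 mm behind it; z points along the fingers, y is the line along which they close (so a half turn about z gives the same grasp; the last joint's range is limited). The gripper opens to 85 mm and grips with 20 to 120 N. Pads are 22 mm wide; open, the fingers measure 114 mm over their backs; the gripper's body (76 mm by 85 mm) begins 54 mm behind the grasp point. The pads swing forward as they close: fully open they stand 13 mm farther back than shut.
Start: joints at [1.086, 0.342, 1.524, -0, 1.275, -0.146], TCP at [174.473, 495.181, 231.322] pointing down, gripper open.
Joint ranges: [-2.53, 2.53], [-0.77, 2.02], [0.04, 2.7], [-1, 4.14], [0.28, 2.66], [-3.11, 3.11]. Speed limits (rad/s): [2.57, 2.57, 3.14, 3.14, 3.14, 3.14].

INTERFACE

Orientations are given as a rotation vector (axis times angle).
In Python, from bench import get_state, capture, camera_info, sign_off gives the robot as it stands.
- The arm moves only by the tool step_arm, never from a script. Its arguments are lists of equal length, an entry for each row: "dp": the shift along the world's x, y, z in units of 400 mm (1.0 is 400 mm), a list of three; "roll": the turn about the world's z in units of 90 degrees (1.0 is 90 degrees). In form: {"dp": [[dx, dy, dz], ...], "roll": [roll, ...]}. A call has 1 to 8 rows; each row is the pose to reach, as a shift and turn from the pose commanded when the call began; what a row does not reach only later rows make up. A row lasts 1/12 s, in which the tool goes at most 41.7 mm and 7.16 degrees, less where a joint would pass 70% of its speed; a pose out of reach is approached as far as the arm can. A call with a number of a shift or a turn outside -1 to 1 is refused whole. A call with a gripper value outside its range is refused whole. "jaw" is the closure, from -1 (fully open) to 1 (shut), set as the call begins (left out, the last holds). The fingers move at their own pace and stop on an object; "force" is the grip in N (left out, the last holds). Time passes only in rows, so rows that repeat a pose let the fingers close. It gives the time, the measured TCP pose, the force, the opening and the grip force at its end, in the units of the state.
- get_state(): the state, without advancing time (a new reading comes with each control period).
- capture(name): name is "side" or "top" or "wrist"; returns the picture (384x512x3 uint8, red, green, blue); there is no depth.
- camera_info(name): a dict with "mtx" (3x3 intrinsics, pixels), "rvec" (rotation vector, rad) and "tvec" (3), from world to camera coordinates, as OpenCV has them. Camera axes: x right, y down, z forward; pixel columns grow to the right and rows downward; lengths in mm; the calibration is good to about 2 mm. The wrist camera is an equidistant fisheye: a pixel r from the principal point sees the ray r / f radians off the axis. A picture is of the moment at which its call begins: read the wrist's pose just before it. camera_info takes no time and is no camera call; for the wrist camera it gives the pose at the moment of the call.
- sign_off(): hands the job in; it is judged then, once.
The state is a dict: "time_s": time; "q": joint angles; "dq": joint speeds; "joint_efforts": joint torques, N m; "tcp_pos": TCP position; "ee_rot": TCP orientation; "contact_force": force on the tool from outside, world axes, zero at the start; "torque": the same for the moment, N m; "gripper_width": finger opening in mm; "grasp_force": force on a finger pad.
Only numpy, scipy, OpenCV 4.12 (cv2) and the standard library are available. Lean on these libraries where they do the work, as an engineer would, in place of code of your own. Each camera call takes 0.05 s, during which the arm holds its last target. There are 200 camera calls.

TASK

Lock the rooftop condiment carousel so that it cannot spin: turn it until the eyelet in its upright lug lines up with the lock pin lying in the fixed sleeve, then push the pin fully home, through the eyelet, until its black knob meets the sleeve. Leave the other things on the bench where they are.

Things in the scene. Friction and masses are not known exactly. Their poses are not given: they have to be found in the camera images.
- stand: Fixed steel foot of the carousel. Origin on the bench, on the turning axis; z up, x the way the pin is pushed, from the sleeve to the axis. Above it turns a steel disc, 216 mm across, top 36 mm over the bench, with five closed glass pots clipped in (45 mm across, tops at 92 mm, centres 74 mm from the axis) and a centre post with a ball, top at 154 mm.
- turntable (a joint): Angle of the carousel, rad, counter-clockwise seen from above; 0 when the eyelet is in line with the sleeve. Light friction, stays where left. It starts at 0.3 to 0.9: the lug stands on the stand's -y side of the sleeve and must be turned clockwise.
- eyelet (a point): Centre of the 18 mm round hole in the lug, an upright steel plate on the disc's rim, 36 mm wide (y), 5 mm thick (x), from 36 to 92 mm over the bench; the hole is 105 mm from the axis, 72 mm up. x is the hole's line, towards the axis; z up; turns with the carousel. No pot within 30 mm of the hole's line. The lug can be pushed by its side edges.
- sleeve_end (a point): Middle of the outer end of the fixed sleeve, on its tunnel's line, 72 mm over the bench, at x = -166 mm of the stand; axes as the stand. The sleeve is a steel block 42 mm long (x = -166 to -124), 20 mm wide, top at 82.5 mm, its tunnel 10 mm wide and 9.5 mm high. The knob meets this end when the pin is home.
- pin: Loose lock pin: steel rod, 8 mm across, 88 mm long, tapered nose, along its own +x from this origin, where rod meets knob; the knob is a black disc 24 mm across, from x = 0 to -12 mm. It lies in the sleeve, drawn back 36 to 47 mm from home, its nose just outside the lug's path.
- pin_tip (a point): End of the rod's nose, 88 mm from the pin's origin.
- pin_back (a point): Centre of the knob's flat back face, where the pin is pushed.
- plate: White ceramic plate, 200 mm across, 20 mm high; a bystander. Origin: centre of its underside.
- spoon: Steel spoon, 160 mm long, lying on the bench near the lug; a bystander. Origin on the bench under its middle.
- tumbler: Open steel tumbler, 68 mm across, 85 mm high, standing near the sleeve on its +y side; a bystander. Origin: centre of its underside.
- jar: Closed glass jar, 68 mm across, 90 mm high; a bystander. Origin: centre of its underside.
- oil: Amber glass oil bottle, 64 mm across, 190 mm high; a bystander. Origin: centre of its underside.

How it is judged:
By the outcome, as a careful person would: the job done as asked, in the order asked, and still so for the second after the job is handed in, with the robot touching nothing.
It also fails if it takes over 42 s, if anything falls off the work surface, if the arm or the gripper's body presses on something with over 40 N, if the wrist force passes 120 N, or if a joint passes its speed limit or range.

## Working session

There is one attempt and no reset: what is moved stays moved. The work goes in short steps, Python scripts to look and compute and a tool call to move; the robot and the scene stay as the last step left them, time stands still between calls to the robot, and variables do not carry over. Pictures are saved under pics/ and viewed, at most 10 in all, crops included, and the job is handed in when it is done.

Besides the shell and the picture viewer there is one more tool, called after "Request:" as name(argument=value, ...), one argument or row to a line, values as JSON. step_arm: Moves the arm, as the interface text tells. Shifts and turns lie within -1 to 1; 1 stands for 400 mm of shift or 90 degrees of turn. Its arguments: {"type":"object","properties":{"dp":{"type":"array","items":{"type":"array","items":{"type":"number","minimum":-1,"maximum":1}}},"roll":{"type":"array","items":{"type":"number","minimum":-1,"maximum":1}},"jaw":{"type":"number"},"force":{"type":"number"}},"required":["dp","roll"]}

```bash
mkdir -p pics; cat > h.py <<'E'
import numpy as np, cv2
from bench import get_state, capture, camera_info, sign_off
def ray(ci,u,v):
    K=np.array(ci["mtx"],float);R=cv2.Rodrigues(np.array(ci["rvec"],float))[0];t=np.array(ci["tvec"],float).ravel()
    d=R.T@np.linalg.solve(K,[u,v,1.]);return -R.T@t,d
def onz(ci,u,v,z):
    c,d=ray(ci,u,v);return c+d*(z-c[2])/d[2]
def proj(ci,p):
    return cv2.projectPoints(np.array(p,float).reshape(-1,3),np.array(ci["rvec"],float),np.array(ci["tvec"],float),np.array(ci["mtx"],float),None)[0].reshape(-1,2)
def tri(c1,uv1,c2,uv2):
    a,d=ray(c1,*uv1);b,e=ray(c2,*uv2);d/=np.linalg.norm(d);e/=np.linalg.norm(e)
    s=np.linalg.lstsq(np.c_[d,-e],b-a,rcond=None)[0];p=a+s[0]*d;q=b+s[1]*e
    return (p+q)/2,np.linalg.norm(p-q)
E
python3 - <<'E'
from h import *
for n in("top","side"):
    im=capture(n);cv2.imwrite(f"pics/{n}0.png",im[:,:,::-1]);cv2.imwrite(f"pics/{n}0b.png",cv2.resize(im[:,:,::-1],(796,597),interpolation=cv2.INTER_CUBIC))
    ci=camera_info(n);print(n,ci["mtx"],ray(ci,256,192))
print(get_state())
E
```

```text
top [[356.32317075   0.         257.24473412]
 [  0.         356.32317075 194.04401087]
 [  0.           0.           1.        ]] (array([ 395.84753724,  -85.88246235, 1039.85702911]), array([ 0.1878803 ,  0.01133934, -0.98214944]))
side [[355.5220372    0.         257.96244969]
 [  0.         355.5220372  189.81507129]
 [  0.           0.           1.        ]] (array([ 252.09334811, -639.46521446,  765.36833303]), array([ 0.30775403,  0.60668019, -0.73300398]))
{'time_s': 0.1, 'q': array([ 1.08599227e+00,  3.42681547e-01,  1.52490665e+00,  8.01930396e-06,
        1.27538436e+00, -1.45991652e-01]), 'dq': array([-0.00010135, -0.00315051, -0.00200334, -0.00059682, -0.00029671,
        0.00159253]), 'joint_efforts': array([ 2.29383877e-03, -4.34445584e+01, -2.46489751e+01, -8.29649343e-05,
        4.75554611e-03, -3.22523064e-06]), 'tcp_pos': array([174.30292808, 494.85501774, 230.68583736]), 'ee_rot': array([-5.29593461e-01, -3.09619054e+00,  2.05660242e-03]), 'contact_force': array([ 0.16664163, -0.40116714, -0.04532256]), 'torque': array([-0.04800291,  0.03670848,  0.04650929]), 'grasp_force': 0.0, 'gripper_width': 85.41100548446718}
```

View pics/top0b.png

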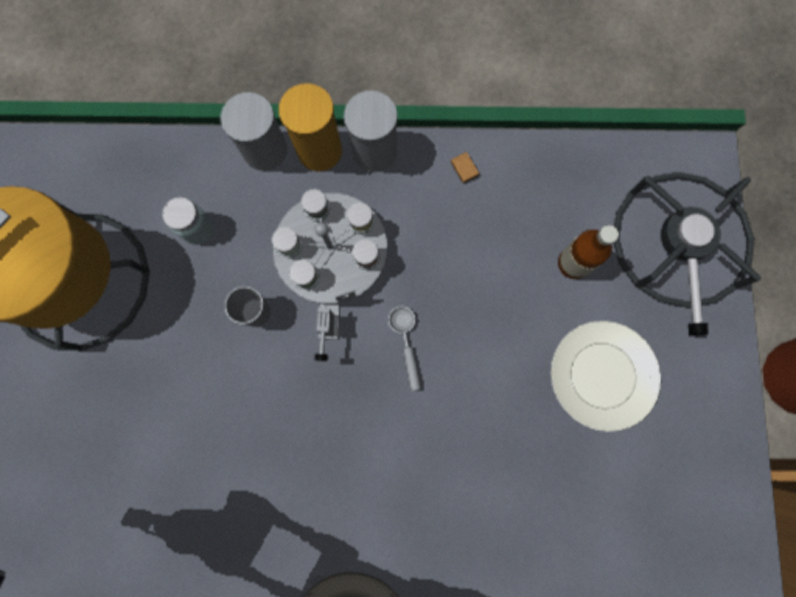

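View pics/side0b.png

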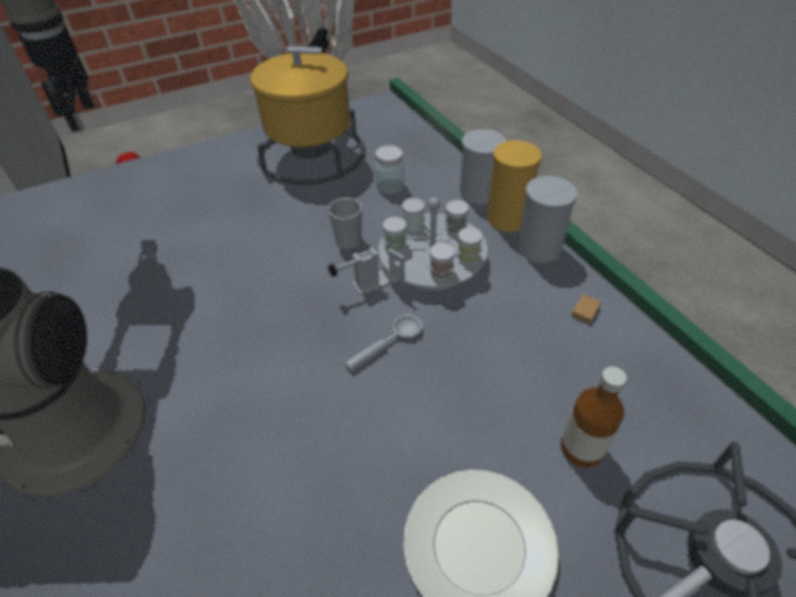

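The top view shows the carousel at about (330,247) in the 796-wide picture. Its pin knob is at (321,357), the sleeve at (325,320) and the lug at about (346,295). The side view shows the knob at (333,269) and the sleeve around (366,262). Next I'll zoom in and measure.

```bash
python3 - <<'E'
from h import *
t=cv2.imread("pics/top0.png");s=cv2.imread("pics/side0.png")
a=cv2.resize(t[115:240,165:265],(400,500),interpolation=cv2.INTER_CUBIC)   # x4
b=cv2.resize(s[115:240,205:305],(400,500),interpolation=cv2.INTER_CUBIC)
cv2.imwrite("pics/zoom.png",np.hstack([a,b]))
T=camera_info("top");S=camera_info("side")
g=t.astype(int)
# knob: black
def blob(im,roi,thr):
    y0,y1,x0,x1=roi;m=(im[y0:y1,x0:x1].max(2)<thr).astype(np.uint8)
    n,l,st,c=cv2.connectedComponentsWithStats(m)
    return [(st[i,4],c[i]+[x0,y0],st[i,:4]) for i in range(1,n) if st[i,4]>4]
print(blob(t,(222,236,195,222),35));print(blob(s,(160,185,205,225),35))
# lids top
m=(t[115:190,170:255].min(2)>165).astype(np.uint8)
n,l,st,c=cv2.connectedComponentsWithStats(m)
for i in range(1,n):
    if st[i,4]>30:
        p=c[i]+[170,115];print(st[i],p,onz(T,*p,92))
E
```

```text
[(np.int32(22), array([206.31818182, 229.36363636]), array([8, 6, 7, 4], dtype=int32))]
[(np.int32(8), array([213.75, 174.  ]), array([ 8, 12,  3,  5], dtype=int32))]
[ 24   7  15  14 157] [200.96815287 128.8089172 ] [755.24388919  82.20728344  92.        ]
[ 53  15  16  15 172] [230.25       137.04651163] [ 7.32172700e+02 -6.04342365e-01  9.20000000e+01]
[  5  31  15  15 177] [182.3220339  152.92090395] [684.31904462 130.74191686  92.        ]
[ 57  39  15  15 180] [234.1        160.79444444] [663.7844758  -13.21914283  92.        ]
[ 15  52  17  15 193] [193.10880829 174.37823834] [623.75406417  97.91242283  92.        ]
```

View pics/zoom.png

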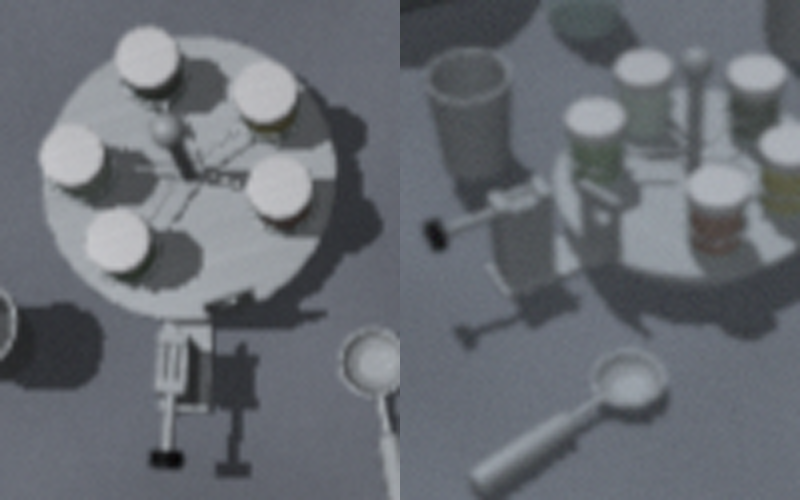

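The zoom shows, on the left (top view, 4x), the lug's dark outer face near (232,298), the knob at (166,459) and the sleeve at (172,365). On the right (side view), the lug has its hole near (603,215) and the knob is at (436,234).

```bash
python3 - <<'E'
from h import *
from scipy.optimize import least_squares
T=camera_info("top");S=camera_info("side");t=cv2.imread("pics/top0.png");s=cv2.imread("pics/side0.png")
L=np.array([[755.24,82.2],[732.17,-.6],[684.32,130.74],[663.78,-13.22],[623.75,97.9]])
r=least_squares(lambda p:np.hypot(*(L-p).T)-74,[690,60]);print("axis lids",r.x,r.fun)
A=r.x
print("lid ang",np.degrees(np.arctan2(*(L-A).T[::-1])))
# disc by contour in top: bright low-sat mask
k,e=tri(T,(206.3,229.4),S,(213.75,174));print("knob tri",k,e,"top@76",onz(T,206.3,229.4,76))
up=lambda x,y,ox,oy:((x+.5)/4-.5+ox,(y+.5)/4-.5+oy)
print("hole side@72",onz(S,*up(203,215,205,115),72))
print("lug top side@92",onz(S,*up(185,180,205,115),92),onz(S,*up(222,207,205,115),92))
print("sleeve slot top@77",onz(T,*up(170,338,165,115),77),onz(T,*up(169,388,165,115),77))
ball=tri(T,up(166,132,165,115),S,up(297,60,205,115));print("ball",ball)
# side lids for cross-check
m=(s[115:200,235:320].min(2)>160).astype(np.uint8);n,l,st,c=cv2.connectedComponentsWithStats(m)
for i in range(1,n):
    if st[i,4]>30:p=c[i]+[235,115];print(st[i],p,onz(S,*p,92))
a=cv2.resize(t[170:240,190:250],(720,840)[::1],interpolation=cv2.INTER_CUBIC)
b=cv2.resize(s[145:195,205:280],(600,400),interpolation=cv2.INTER_CUBIC)
a=cv2.resize(t[178:208,195:245],(600,360),interpolation=cv2.INTER_CUBIC)
f=lambda z:cv2.convertScaleAbs(z,alpha=1.3)
cv2.imwrite("pics/zoom2.png",f(np.vstack([a,b[:230*1]])))
E
```

```text
axis lids [685.67381045  57.09268679] [-0.04168806  0.09684036 -0.34024473 -0.35753359  0.1606035 ]
lid ang [  19.84515113  -51.13366371   91.05311228 -107.29542955  146.61542613]
knob tri [475.52453814  59.71908493  65.33542143] 1.4611946739163137 top@76 [475.35073663  57.93702392  76.        ]
hole side@72 [584.96519473  15.78448352  72.        ]
lug top side@92 [581.29520133  34.84623548  92.        ] [590.61497481  -2.52001504  92.        ]
sleeve slot top@77 [558.19603553  58.97045968  77.        ] [523.64634892  58.23054163  77.        ]
ball (array([684.56776522,  57.15976297, 143.01259927]), np.float64(0.9429672141043988))
[25 14 12  6 55] [265.30909091 131.56363636] [679.53934958 126.59111029  92.        ]
[53 15 12  7 65] [293.64615385 132.73846154] [751.65429429  78.49326279  92.        ]
[12 26 13  7 71] [253.04225352 143.81690141] [619.30597287  93.41711505  92.        ]
[61 32 13  8 82] [302.12195122 150.70731707] [727.86646933  -4.45789057  92.        ]
[43 42 14  9 98] [284.18367347 161.        ] [659.93766375 -16.55618997  92.        ]
```

View pics/zoom2.png

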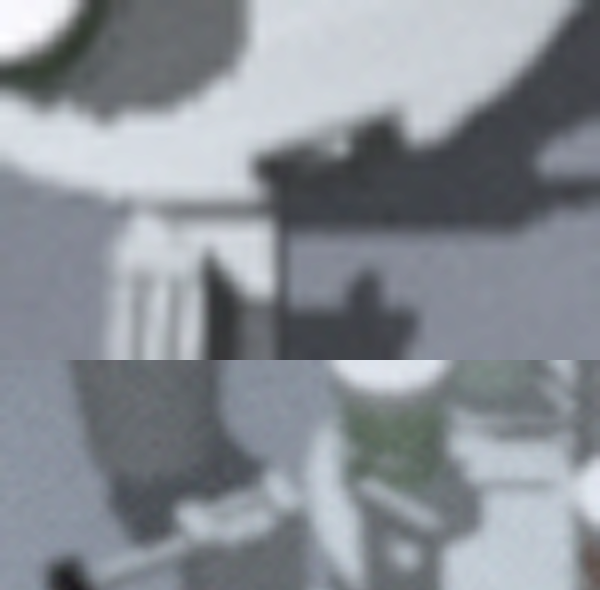

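The measurements agree: the axis is at (685.6, 57), stand yaw is about 0, and the lug is at about 20° (hole near (587,20)). The sleeve line is at y≈58.3. I'll shut the fingers and push the lug from its -y side.

Request:
step_arm(
  dp=[
    [0.5,-0.6,0],
    [0.5,-0.6,0],
    [0.5,-0.6,0],
    [0.5,-0.6,0],
    [0.5,-0.6,0],
    [0.5,-0.6,0],
    [0.5,-0.6,0],
    [0.5,-0.6,0],
  ],
  roll=[0.2147,0.2147,0.2147,0.2147,0.2147,0.2147,0.2147,0.2147],
  jaw=1,
  force=40,
)

```text
time_s: 0.77
tcp_pos: [375.7, 252.7, 231.2]
ee_rot: [0.004, 3.142, -0.001]
contact_force: [0.6, -0.7, 0.8]
gripper_width: 0.1
grasp_force: 0.0
```

Request:
step_arm(
  dp=[
    [0.5288,-0.7055,0],
    [0.5288,-0.7055,0],
    [0.5288,-0.7055,0],
    [0.5288,-0.7055,0],
    [0.5288,-0.7055,0],
    [0.5288,-0.7055,0],
    [0.5288,-0.7055,0],
    [0.5288,-0.7055,0],
  ],
  roll=[0,0,0,0,0,0,0,0],
)

```text
time_s: 1.43
tcp_pos: [575.1, -13.5, 230.9]
ee_rot: [-0.003, -3.141, -0.001]
contact_force: [0.7, 0.7, 1.1]
gripper_width: -0.0
grasp_force: 0.0
```

Request:
step_arm(
  dp=[
    [0.028,-0.035,0],
    [0.028,-0.035,-0.1],
    [0.028,-0.035,-0.2],
    [0.028,-0.035,-0.28],
    [0.028,-0.035,-0.28],
  ],
  roll=[0,0,0,0,0],
)

```text
time_s: 1.85
tcp_pos: [581.1, -25.1, 112.2]
ee_rot: [-0.003, -3.128, -0.004]
contact_force: [-1.8, -0.3, -0.2]
gripper_width: -0.1
grasp_force: 0.0
```

```bash
python3 - <<'E'
from h import *
print(get_state()["tcp_pos"])
o=[]
for n,(y,x) in(("top",(130,160)),("side",(105,190))):
    im=capture(n)[:,:,::-1];o.append(cv2.resize(im[y:y+120,x:x+100],(400,480),interpolation=cv2.INTER_CUBIC))
cv2.imwrite("pics/a.png",np.hstack(o))
E
```

```text
[581.099048   -25.09546028 112.24894188]
```

View pics/a.png

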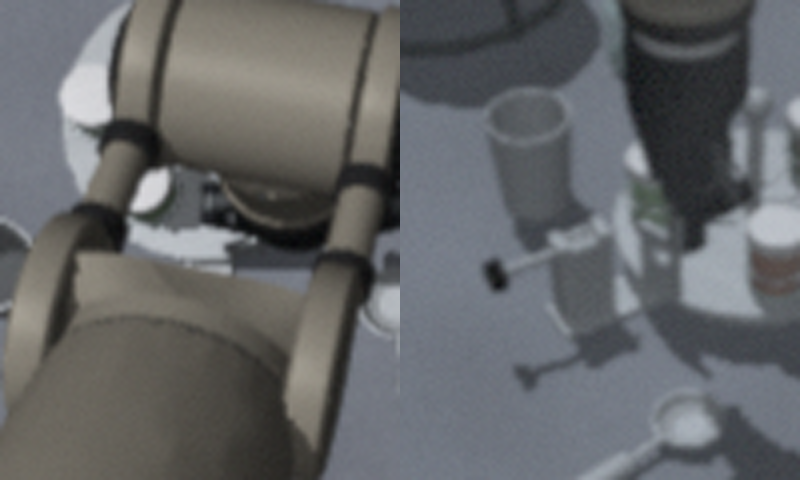

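The side view shows the fingers clear, on the lug's -y side and above it, with the knob, sleeve and tumbler undisturbed. The arm hides the top view. Next I'll descend and settle.

Request:
step_arm(
  dp=[
    [0,0,-0.06],
    [0,0,-0.12],
    [0,0,-0.14],
    [0,0,-0.14],
    [0,0,-0.14],
  ],
  roll=[0,0,0,0,0],
)

```text
time_s: 2.37
tcp_pos: [586.8, -25.6, 65.3]
ee_rot: [0.002, 3.139, -0.001]
contact_force: [0.1, 0.1, -0.3]
gripper_width: -0.1
grasp_force: 0.0
```

Request:
step_arm(
  dp=[
    [0,0.015,0],
    [0,0.03,0],
    [0,0.042,0],
    [0,0.054,0],
    [0,0.066,0],
    [0,0.078,0],
    [0,0.09,0],
    [0,0.1,0],
  ],
  roll=[0,0,0,0,0,0,0,0],
)

```text
time_s: 3.03
tcp_pos: [585.5, 15.1, 63.3]
ee_rot: [-0.002, -3.141, -0.0]
contact_force: [-1.2, -0.4, 0.3]
gripper_width: 0.0
grasp_force: 0.5
```

```bash
python3 - <<'E'
from h import *
s=get_state();print(s["tcp_pos"],s["contact_force"])
S=camera_info("side");im=capture("side")[:,:,::-1]
cv2.imwrite("pics/side1.png",im)
cv2.imwrite("pics/b.png",cv2.resize(im[135:195,200:300],(800,480),interpolation=cv2.INTER_CUBIC))
print(proj(S,[[580.6,57,72],[580.6,58,92],[580.6,76,92],[580.6,40,92],[685.6,57,154]]))
E
```

```text
[585.51517121  15.09876361  63.25563919] [-1.23459085 -0.35551241  0.31084488]
[[247.3423399  160.39585252]
 [246.90227621 154.99164926]
 [244.05413796 151.41519956]
 [249.81229659 158.64580526]
 [279.15234387 126.45185075]]
```

View pics/b.png

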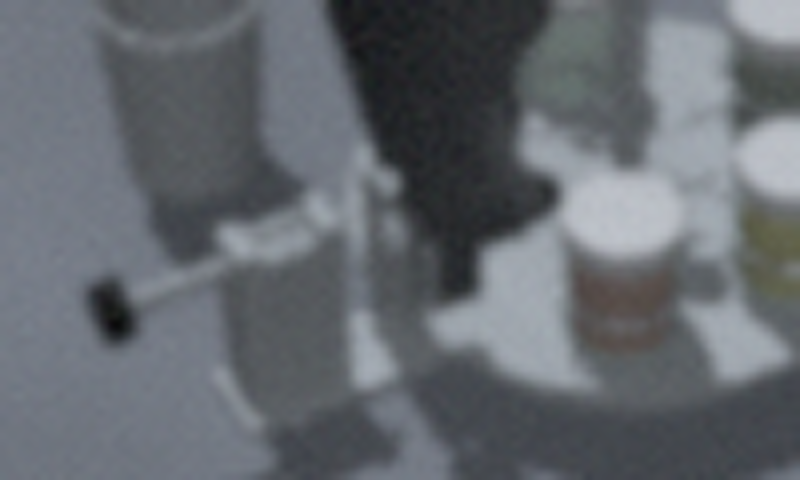

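The side view shows the closed fingers pushing the lug, whose top edge starts near (365,158) in the crop. The sleeve, pin and tumbler are untouched. I'll push on towards alignment, then back off and measure the angle from the lids.

Request:
step_arm(
  dp=[
    [0,0.006,0],
    [0,0.012,0],
    [0,0.017,0],
    [0,0.021,0],
    [0,0.021,0],
    [0,0.021,0],
  ],
  roll=[0,0,0,0,0,0],
)

```text
time_s: 3.58
tcp_pos: [585.8, 23.0, 63.4]
ee_rot: [0.002, 3.141, 0.0]
contact_force: [1.0, 0.6, -0.7]
gripper_width: -0.4
grasp_force: 0.0
```

```bash
cat > lid.py <<'E'
from h import *
A=np.array([685.6,57.1])
def lids(n,im,thr):
    ci=camera_info(n);y0,y1,x0,x1={"side":(110,205,225,325),"top":(115,190,165,260)}[n]
    m=(im[y0:y1,x0:x1].min(2)>thr).astype(np.uint8);k,l,st,c=cv2.connectedComponentsWithStats(m);o=[]
    for i in range(1,k):
        if st[i,4]>40:
            p=onz(ci,*(c[i]+[x0,y0]),92)[:2]+([4,4] if n=="side" else [0,0]);d=p-A
            o.append((round(float(np.degrees(np.arctan2(d[1],d[0]))),1),round(float(np.hypot(*d)),1),int(st[i,4])))
    return sorted(o)
E
python3 - <<'E'
from lid import *
print(get_state()["tcp_pos"])
print(lids("side",cv2.imread("pics/side0.png"),160));print(lids("side",cv2.imread("pics/side1.png"),160));print(lids("side",capture("side"),160))
E
```

```text
[585.7613841   22.98800837  63.38474691]
[(-107.3, 72.9, 98), (-51.2, 73.8, 82), (19.9, 74.5, 65), (91.6, 73.5, 55), (147.1, 74.2, 71)]
[(-122.3, 71.2, 129), (-66.0, 72.9, 106), (6.0, 74.6, 87)]
[(-126.9, 70.5, 124), (-71.3, 70.9, 117), (1.7, 74.2, 85), (73.9, 75.9, 49)]
```

Request:
step_arm(
  dp=[
    [0,0.003,0],
    [0,0.006,0],
    [0,0.006,0],
    [0,0.006,0],
    [0,-0.005,0],
    [0,-0.04,0],
    [0,-0.05,0.05],
    [0,-0.05,0.15],
  ],
  roll=[0,0,0,0,0,0,0,0],
)

```text
time_s: 4.3
tcp_pos: [582.6, 1.0, 119.4]
ee_rot: [-0.005, -3.132, -0.001]
contact_force: [0.1, -0.4, -0.3]
gripper_width: -0.1
grasp_force: 0.0
```

Request:
step_arm(
  dp=[
    [0,0,0.1],
    [0,0,0.15],
    [-0.4,0,0.15],
    [-0.4,0,0.15],
    [-0.4,0,0.15],
    [-0.4,0,0.15],
    [-0.4,0,0.15],
    [-0.4,0,0.15],
  ],
  roll=[0,0,0,0,0,0,0,0],
)

```text
time_s: 4.97
tcp_pos: [424.4, 2.1, 183.8]
ee_rot: [0.004, 3.141, -0.0]
contact_force: [0.9, 0.1, 0.0]
gripper_width: 0.2
grasp_force: 0.0
```

```bash
python3 - <<'E'
from lid import *
print(get_state()["tcp_pos"])
t=capture("top");s=capture("side")
print(lids("side",s,160));print(lids("top",t,165))
a=cv2.resize(t[130:240,165:255,::-1],(400,489),interpolation=cv2.INTER_CUBIC);b=cv2.resize(s[135:196,205:255,::-1],(400,489),interpolation=cv2.INTER_CUBIC)
cv2.imwrite("pics/c.png",np.hstack([a,b]))
E
```

```text
[424.42645982   2.12940925 183.84702082]
[(-128.2, 71.2, 114), (-71.9, 72.5, 100), (0.8, 74.0, 81), (76.0, 75.7, 43), (127.0, 74.1, 76)]
[(-128.3, 72.8, 196), (-69.7, 71.3, 224), (0.2, 73.9, 172), (69.9, 73.4, 189), (152.1, 74.5, 569)]
```

View pics/c.png

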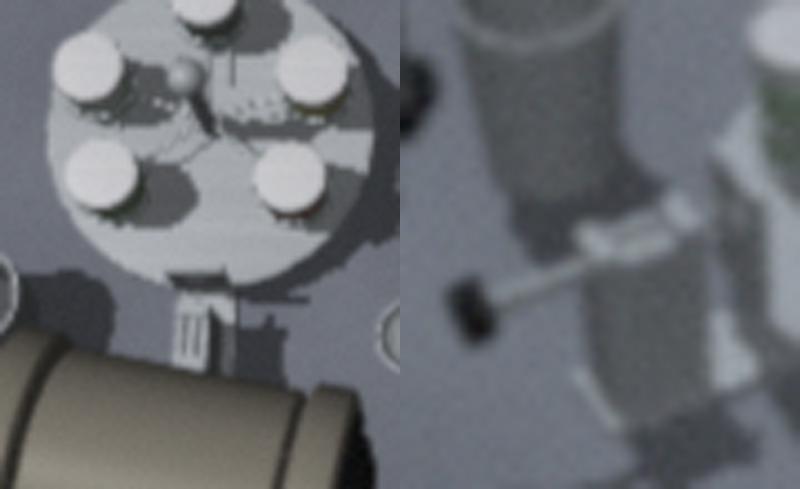

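```bash
python3 - <<'E'
from lid import *
T=camera_info("top")
up=lambda x,y:((x+.5)/4.444-.5+165,(y+.5)/4.445-.5+130)
for x,y,z in((167,272,92),(225,272,92),(173,320,82.5),(210,320,82.5),(191,320,77)):print(onz(T,*up(x,y),z))
t=capture("top");print(lids("top",t,180))
g=cv2.cvtColor(t,cv2.COLOR_RGB2GRAY)
print(g[189:212,198:222])
E
```

```text
[578.35059315  71.04538957  92.        ]
[578.86381065  35.62900364  92.        ]
[550.28082247  67.6291541   82.5       ]
[550.61322513  44.93686094  82.5       ]
[551.33068746  57.40748099  77.        ]
[(-128.1, 73.7, 166), (-70.9, 74.0, 167), (0.1, 74.6, 147), (71.5, 73.8, 157), (127.1, 74.4, 182)]
[[176 177 176 175 174 174 173 174 172 172 170 168 170 171 168 168 164 152
  167 170 168 168 169 168]
 [177 177 174 170 159 158 156 156 155 157 155 154 153 154 151 152 140 126
  162 167 167 167 166 166]
 [175 175 175 164 133 115 111 112 113 114 114 114 112 111 107 107 100 100
  146 167 168 167 169 167]
 [149 160 172 164 129  80  59  62  65  72  76  74  72  67  62  60  57  65
  115 159 162 163 163 162]
 [115 129 149 145 133 104  59  54  54  62  63  65  61  61  54  49  51  53
   84 128 133 131 132 123]
 [109 111 114 111 118 114  77  62  65  61  61  62  59  59  56  56  59  60
   67  75  77  77  75  66]
 [109 112 109 109 111 109 100  97 109  89  94  91  80  80  78  81  83  80
   75  69  54  56  55  55]
 [110 111 108 111 110 109 113 126 148 136 136 130 131 133 135 134 134 122
   95  78  59  
[... 827 characters left out ...]
11 113 110 112 122 143 153 128 153 150 125 156 144  59  43  55  77
   85  80  57  56  57  56]
 [113 112 112 112 112 123 150 151 129 156 147 123 161 134  59  46  56  78
   88  83  56  56  57  56]
 [112 111 111 113 110 124 150 151 124 158 144 121 157 125  56  46  56  80
   89  88  58  56  55  55]
 [109 110 111 110 113 125 152 153 129 164 140 121 156 120  58  44  57  79
   89  88  57  55  56  55]
 [ 92  96 100 105 111 125 156 156 139 164 146 130 156 121  55  44  56  82
   90  87  60  54  57  55]
 [ 64  69  74  80  90 107 137 145 145 164 155 149 154 109  53  46  59  84
   88  83  59  55  55  55]
 [ 58  60  56  58  61  65  83 102 109 127 131 136 133  85  48  45  60  84
   83  74  59  56  58  55]]
```

The crop shows the lug (dark face at x 167–228) lined up behind the sleeve (x 173–210), with the pin and tumbler undisturbed. Lug and sleeve agree to about 1–3 mm and the margin is 5 mm. Next I'll go behind the knob.

Request:
step_arm(
  dp=[
    [0,0.1,0],
    [0,0.14,0],
    [0,0.14,-0.1],
    [0,0.14,-0.2],
    [0,0.14,-0.2],
    [0,0.14,-0.2],
    [0,0.14,-0.2],
  ],
  roll=[0,0,0,0,0,0,0],
)

```text
time_s: 5.7
tcp_pos: [427.1, 58.7, 104.5]
ee_rot: [0.003, 3.14, 0.0]
contact_force: [0.6, 0.8, 0.6]
gripper_width: -0.2
grasp_force: 0.0
```

Request:
step_arm(
  dp=[
    [0,0,-0.06],
    [0,0,-0.11],
    [0,0,-0.11],
    [0.02,0,-0.11],
    [0.04,0,-0.11],
    [0.04,0,-0.11],
  ],
  roll=[0,0,0,0,0,0],
)

```text
time_s: 6.2
tcp_pos: [445.5, 58.6, 61.4]
ee_rot: [0.003, 3.135, -0.0]
contact_force: [0.1, -0.7, -0.1]
gripper_width: 0.2
grasp_force: 0.0
```

```bash
python3 - <<'E'
from h import *
print(get_state()["tcp_pos"])
s=capture("side");cv2.imwrite("pics/d.png",cv2.resize(s[135:195,190:270,::-1],(800,600),interpolation=cv2.INTER_CUBIC))
E
```

```text
[445.45902143  58.58893978  61.44190278]
```

View pics/d.png

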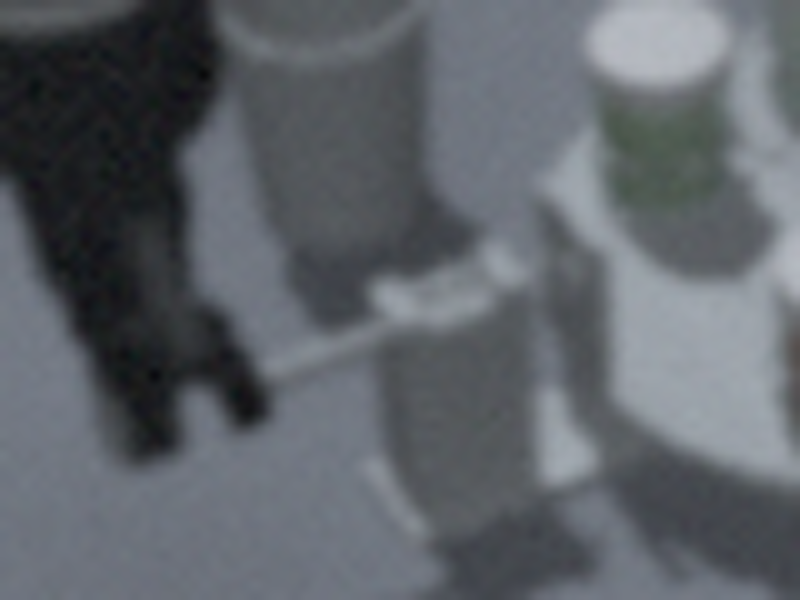

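The side view shows the fingertips (150,460) just behind the black knob (245,400), with the pin, sleeve and tumbler in place. Next I'll push slowly.

Request:
step_arm(
  dp=[
    [0.01,0,0],
    [0.02,0,0],
    [0.03,0,0],
    [0.04,0,0],
    [0.05,0,0],
    [0.06,0,0],
    [0.07,0,0],
    [0.07,0,0],
  ],
  roll=[0,0,0,0,0,0,0,0],
)

```text
time_s: 6.92
tcp_pos: [470.2, 58.8, 59.2]
ee_rot: [0.003, 3.141, 0.0]
contact_force: [-0.8, -0.4, 0.1]
gripper_width: -0.2
grasp_force: 0.4
```

Request:
step_arm(
  dp=[
    [0.01,0,0],
    [0.02,0,0],
    [0.03,0,0],
    [0.04,0,0],
    [0.05,0,0],
    [0.05,0,0],
  ],
  roll=[0,0,0,0,0,0],
)

```text
time_s: 7.42
tcp_pos: [489.6, 58.6, 59.2]
ee_rot: [-0.002, -3.14, 0.0]
contact_force: [-3.2, -0.6, 2.3]
gripper_width: -0.2
grasp_force: 1.6
```

```bash
python3 - <<'E'
from lid import *
g=get_state();print(g["tcp_pos"],g["contact_force"])
s=capture("side");print(lids("side",s,160));cv2.imwrite("pics/e.png",cv2.resize(s[135:195,190:270,::-1],(800,600),interpolation=cv2.INTER_CUBIC))
E
```

```text
[489.58211287  58.61935757  59.21181553] [-3.16831971 -0.58578031  2.25366067]
[(-128.4, 70.9, 121), (-71.9, 72.3, 105), (0.5, 74.3, 84), (75.1, 76.1, 51), (127.3, 74.5, 84)]
```

View pics/e.png

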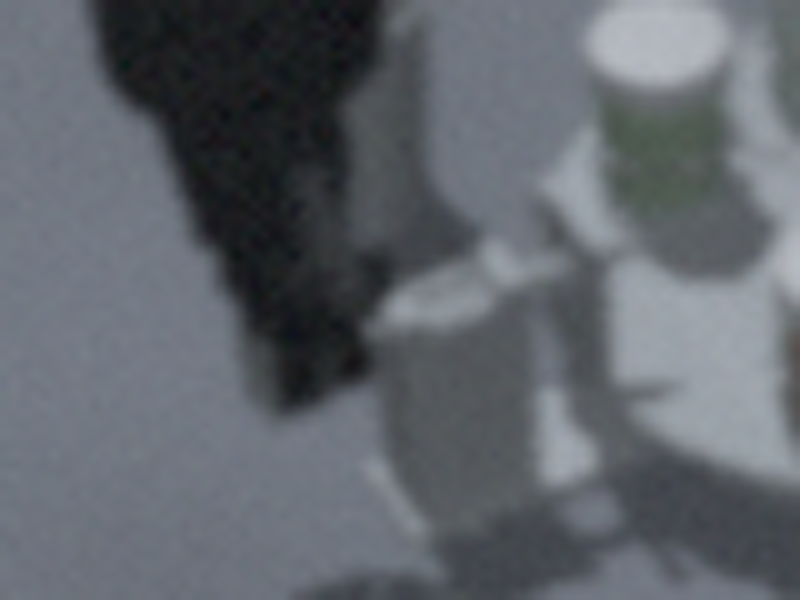

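The side view shows the rod passing from the sleeve into the lug at about (560,262). Its shadow falls past the lug at (655,385), and the knob is nearly at the sleeve. I'll push on gently until the force rises.

Request:
step_arm(
  dp=[
    [0.005,0,0],
    [0.01,0,0],
    [0.015,0,0],
    [0.02,0,0],
    [0.02,0,0],
  ],
  roll=[0,0,0,0,0],
)

```text
time_s: 7.88
tcp_pos: [495.6, 58.4, 59.1]
ee_rot: [-0.002, -3.137, 0.001]
contact_force: [-9.4, -4.0, 5.7]
gripper_width: -0.3
grasp_force: 4.5
```

Request:
step_arm(
  dp=[
    [0.004,0,0],
    [0.008,0,0],
    [0.008,0,0],
    [0.008,0,0],
  ],
  roll=[0,0,0,0],
)

```text
time_s: 8.22
tcp_pos: [496.0, 58.3, 58.9]
ee_rot: [-0.002, -3.131, 0.001]
contact_force: [-17.9, -5.7, 14.2]
gripper_width: -0.1
grasp_force: 9.1
```

It stopped at x=496, as predicted for home (496.5), with the force rising. Next I'll back off straight and check.

Request:
step_arm(
  dp=[
    [-0.02,0,0],
    [-0.08,0,0],
    [-0.15,0,0],
    [-0.15,0,0.1],
    [-0.15,0,0.2],
    [-0.15,0,0.3],
    [-0.15,0,0.3],
  ],
  roll=[0,0,0,0,0,0,0],
)

```text
time_s: 8.8
tcp_pos: [445.4, 59.0, 186.6]
ee_rot: [0.002, 3.126, -0.0]
contact_force: [2.0, 0.2, 0.0]
gripper_width: 0.3
grasp_force: 0.0
```

Request:
step_arm(
  dp=[
    [0,-0.1,0.05],
    [-0.05,-0.2,0.1],
    [-0.1,-0.3,0.1],
    [-0.1,-0.4,0.1],
    [-0.1,-0.5,0.1],
    [-0.1,-0.5,0.1],
    [-0.1,-0.5,0.1],
    [-0.1,-0.5,0.1],
  ],
  roll=[0,0,0,0,0,0,0,0],
)

```text
time_s: 9.47
tcp_pos: [401.0, -141.1, 219.2]
ee_rot: [0.005, 3.141, 0.001]
contact_force: [0.2, 0.3, 0.6]
gripper_width: 0.1
grasp_force: 0.0
```

```bash
python3 - <<'E'
from lid import *
g=get_state();print(g["tcp_pos"],g["contact_force"])
s=capture("side");t=capture("top");print(lids("side",s,160),lids("top",t,180))
m=(t[200:225,195:222].max(2)<40);print(np.argwhere(m).mean(0)+[200,195] if m.any() else None)
b=cv2.resize(s[135:195,205:271,::-1],(440,400),interpolation=cv2.INTER_CUBIC);a=cv2.resize(t[165:225,180:234,::-1],(360,400),interpolation=cv2.INTER_CUBIC)
cv2.imwrite("pics/f.png",np.hstack([a,b]))
E
```

```text
[ 401.03622071 -141.07245657  219.19117118] [0.17368417 0.29333109 0.61074552]
[(-128.1, 70.8, 116), (-71.9, 72.6, 103), (0.6, 74.3, 81), (75.5, 76.0, 45), (127.1, 74.4, 80)] [(-128.1, 73.6, 164), (-71.2, 73.9, 160), (0.1, 74.3, 146), (71.7, 73.8, 151), (127.4, 74.3, 175)]
[215.33333333 207.53333333]
```

View pics/f.png

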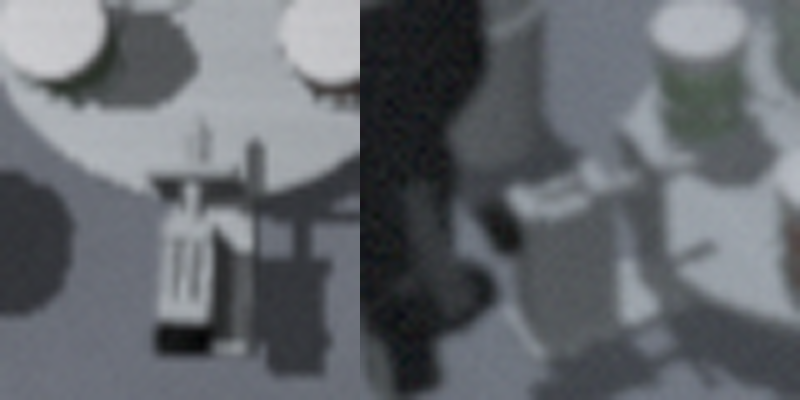

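The pictures show the black knob flush on the sleeve's end (182,340) and the rod passing through the lug, with its nose inside the disc at (203,130). Nothing else has moved, and the arm is clear.

```bash
python3 -c "from bench import sign_off;print(sign_off())"
```

```text
the job is handed in; nothing more can be done
None
```

The carousel is locked: I turned it until the eyelet lined up and pushed the pin through until its knob met the sleeve, then handed the job in at about 9.5 s with the arm clear and the other things left in place.

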